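# Hang the tea tins on the balance rack

## Task

Hang every tea tin by its hook on the pivoting balance bar, including the one jammed in the chute, which must be pushed back up from under the chute's lips before it can be lifted out. Hang them alternately left and right, one to a place and in matching places, with an odd last tin in the middle, so that the bar never swings down to its stop and is level at the end with the swinging died down. Do not knock over or shove away the coffee cup.

Things in the scene. Friction and masses are not known exactly. Their poses are not given: they have to be found in the camera images.
- tin1_center (a point): Steel tea tin with a hook and grip on top, 152 mm tall, 0.22 kg; the five are alike. tin1 to tin4 stand on the counter, may be absent. Point: on the centre line, 76 mm above the underside. Own x along the 100 mm length (starts pointing away from the robot), z up. Tin body 100 x 44 x 45 mm (x, y, z). Heights given for all tins are from the underside.
- tin2_center (a point): Tea tin, may be absent; same point and frame as tin1. Hook of every tin, 14 mm wide in y: a spine at x -22 to -14 mm up from the lid; a crosspiece x -22 to +22 mm, 100 to 110 mm high; a lip at x +14 to +22 mm hanging down to 85 mm. The bar enters from the +x side, between lid (45 mm) and lip, then lies under the crosspiece.
- tin3_center (a point): Tea tin, may be absent; same point and frame as tin1. Grip of every tin, above the hook on the centre line: a square stub 18 x 18 mm (faces along x and y) from 110 to 152 mm high.
- tin4_center (a point): Tea tin, may be absent; same point and frame as tin1. Any tin, once hung, has this point about 18 mm below the bar's axis.
- tin5_center (a point): Tea tin like tin1, always present: jammed askew in the lower half of the chute under its lips, standing on the sloping floor, own x roughly up the chute (within 0.2 rad).
- bar_l2 (a point): Hanging place on the bar's axis, outer left, 190 mm from the middle: a 30 mm gap between brass collars 28 mm across, for one tin. Left is the robot's left. Own y runs along the bar to the left, x away from the robot.
- bar_l1 (a point): Hanging place on the bar's axis, inner left, 100 mm from the middle: a 30 mm gap between brass collars 28 mm across, for one tin. Left is the robot's left. Own y runs along the bar to the left, x away from the robot.
- bar_mid (a point): Hanging place on the bar's axis, in the middle: a 30 mm gap between brass collars 28 mm across, for one tin. Left is the robot's left. Own y runs along the bar to the left, x away from the robot. Two fork arms, 46 mm either side, run from the bar at bar height back to the pivot.
- bar_r1 (a point): Hanging place on the bar's axis, inner right, 100 mm from the middle: a 30 mm gap between brass collars 28 mm across, for one tin. Left is the robot's left. Own y runs along the bar to the left, x away from the robot.
- bar_r2 (a point): Hanging place on the bar's axis, outer right, 190 mm from the middle: a 30 mm gap between brass collars 28 mm across, for one tin. Left is the robot's left. Own y runs along the bar to the left, x away from the robot.
- bar (a joint): Tilt of the bar, rad: 0 level, positive left end up, stops at 0.36 either way. Round bar 12 mm thick, 470 mm long, 220 mm up, across in front of the robot; post 110 mm behind it, 240 mm tall. A 1.6 N m/rad spring and a damper centre it: one tin tilts it 0.13 rad (inner place) or 0.25 (outer), down on its side; two unbalanced on one side reach the stop.
- chute_floor (a point): Steel trough, low open end towards the robot and left. Point: mid-length on its floor; frame level, x up the chute, z up. Floor 280 mm long, rising 0.175 rad, 70 mm between walls 60 mm high. From the low end to this point lips 54 mm above the floor leave a 40 mm slot, so the 44 mm wide tin cannot lift out; beyond, it is open, up to a 30 mm end wall.
- cup: Black coffee cup, 68 mm across, 60 mm high, standing among the tins; origin at its underside. A bystander.
There are look-alikes about, which are no part of the job. What is shaped like the part that bears tin3_center but green or purple is not meant.

How it is judged:
At the end, for the whole second after the job is handed in: Every tin present hangs on the bar at one of the five places (its point within 28 mm of the place's point, upright within 0.3 rad), the bar is level within 0.07 rad, and bar and tins have all but stopped swinging (below 0.15 rad/s and 0.2 m/s) ((distance between tin1_center and bar_l2 below 0.028 m or distance between tin1_center and bar_l1 below 0.028 m or distance between tin1_center and bar_mid below 0.028 m or distance between tin1_center and bar_r1 below 0.028 m or distance between tin1_center and bar_r2 below 0.028 m) and angle between each of tin1_center, tin2_center, tin3_center, tin4_center, tin5_center's own z axis and vertical below 0.3 rad and (distance between tin2_center and bar_l2 below 0.028 m or distance between tin2_center and bar_l1 below 0.028 m or distance between tin2_center and bar_mid below 0.028 m or distance between tin2_center and bar_r1 below 0.028 m or distance between tin2_center and bar_r2 below 0.028 m) and (distance between tin3_center and bar_l2 below 0.028 m or distance between tin3_center and bar_l1 below 0.028 m or distance between tin3_center and bar_mid below 0.028 m or distance between tin3_center and bar_r1 below 0.028 m or distance between tin3_center and bar_r2 below 0.028 m) and (distance between tin4_center and bar_l2 below 0.028 m or distance between tin4_center and bar_l1 below 0.028 m or distance between tin4_center and bar_mid below 0.028 m or distance between tin4_center and bar_r1 below 0.028 m or distance between tin4_center and bar_r2 below 0.028 m) and (distance between tin5_center and bar_l2 below 0.028 m or distance between tin5_center and bar_l1 below 0.028 m or distance between tin5_center and bar_mid below 0.028 m or distance between tin5_center and bar_r1 below 0.028 m or distance between tin5_center and bar_r2 below 0.028 m) and value of joint bar between -0.07 and 0.07 rad and velocity of joint bar between -0.15 and 0.15 rad/s and linear speed of each of tin1, tin2, tin3, tin4, tin5 below 0.2 m/s); the robot touches nothing.
It fails at once if the bar swings down to its stop (tilt over 0.33 rad) (value of joint bar above 0.33 rad or value of joint bar below -0.33 rad).
It fails at once if the coffee cup is knocked over (0.6 rad) or shoved more than 100 mm (angle between cup's own z axis and vertical above 0.6 rad or distance of cup from where it was at the start of the episode above 0.1 m).
Of tin1, tin2, tin3, tin4 only 3 to 4 are there at a start; the rules pass over those that are not, and their reading is None.
At some moment in a run one of tin1, tin2, tin3, tin4 may be knocked a few centimetres aside while the robot is not near it.
Once in a run the grip may slacken for a moment while it holds something.
It also fails if it takes over 210 s, if anything falls off the work surface, if the arm or the gripper's body presses on something with over 40 N, if the wrist force passes 120 N, or if a joint passes its speed limit or range.

## Robot

A 6-joint arm with a two-finger parallel gripper is mounted at the origin on the work surface. World frame = base frame: x ahead of the robot, y to its left, z up, the work surface at z = 0. Lengths are in m, angles in rad, forces in N, time in s.
With the tool pointing down it reaches from about 0.35 to 0.8 m from the base axis. Payload 7.3 kg.
Tool frame: the origin (TCP) lies between the finger pads; the fingertips stand 19 mm ahead of it and the grasp point (between the pads) is the TCP; z points along the fingers, y is the line along which they close (so a half turn about z gives the same grasp; the last joint's range is limited). The gripper opens to 85 mm and grips with 20 to 120 N. Pads are 22 mm wide; open, the fingers measure 114 mm over their backs; the gripper's body (76 mm by 85 mm) begins 54 mm behind the grasp point. The pads swing forward as they close: fully open they stand 13 mm farther back than shut.
Start: joints at [-1.284, 0.342, 1.524, -0, 1.275, -0.146], TCP at [0.22, -0.477, 0.25] pointing down, gripper open.
Joint ranges: [-2.53, 2.53], [-0.77, 2.02], [0.04, 2.7], [-1, 4.14], [0.28, 2.66], [-3.11, 3.11]. Speed limits (rad/s): [2.57, 2.57, 3.14, 3.14, 3.14, 3.14].

## Interface

Orientations are given as [roll, pitch, yaw] about the fixed x, y, z axes, in that order (R = Rz(yaw) Ry(pitch) Rx(roll)).
In Python, from station import r gives the robot as it stands. The module is installed in compiled form; this text tells all that it offers.
- The arm moves only by the shell command python3 -m creep 'ROWS'. ROWS is JSON, a list of rows, each a list of 7 numbers: the shift along the tool's x, y, z in units of 40 mm (1.0 is 40 mm), then the turn, a rotation vector about the tool's x, y, z in units of 5 degrees (1.0 is 5 degrees), then the gripper command: -1 is shut, 1 is fully open, values between are in proportion. In form: [[dx, dy, dz, ax, ay, az, fingers], ...]. A call has 1 to 20 rows; each row is the pose to reach, as a shift and turn from the pose commanded when the call began, along the tool's axes at that moment; what a row does not reach only later rows make up. A row lasts 1/12 s, in which the tool goes at most 41.7 mm and 7.16 degrees, less where a joint would pass 70% of its speed; a pose out of reach is approached as far as the arm can. A call with a gripper value outside its range is refused whole. The fingers move at their own pace and stop on an object; the grip force is fixed at half the most. Time passes only in rows, so rows that repeat a pose let the fingers close. It gives the time, the measured TCP pose, the force, the opening and the grip force at its end, in the units of the state.
- r.get_state(): the state, without advancing time (a new reading comes with each control period).
- r.get_image(name): name is "scene" or "side" or "wrist"; returns a dict with "image" (384x512x3 uint8, red, green, blue), "z_map" (384x512 float32, m along the optical axis (not along the pixel's ray), 0 where there is no reading), "mtx" (3x3 intrinsics, pixels), "extrinsics" (4x4, takes a point from world to camera coordinates); the wrist camera has in their place "tool_from_camera" (4x4, takes a point from camera to tool coordinates, whose origin is the TCP and whose axes are the flange's). Camera axes: x right, y down, z forward; pixel columns grow to the right and rows downward; lengths in m; the calibration is good to about 2 mm. A picture is of the moment at which its call begins: read the wrist's pose just before it.
- r.finish_job(): hands the job in; it is judged then, once.
The state is a dict: "time": time; "joint_pos": joint angles; "qvel": joint speeds; "tau": joint torques, N m; "ee_pos": TCP position; "orientation": TCP orientation; "wrist_force": force on the tool from outside, world axes, zero at the start; "torque": the same for the moment, N m; "grip_width": finger opening in m; "finger_force": force on a finger pad.
Only numpy, scipy, OpenCV 4.12 (cv2) and the standard library are available. Lean on these libraries where they do the work, as an engineer would, in place of code of your own. Each camera call takes 0.05 s, during which the arm holds its last target. There are 200 camera calls.

## Working session

There is one attempt and no reset: what is moved stays moved. The work goes in short steps, Python scripts to look and compute and a shell command to move; the robot and the scene stay as the last step left them, time stands still between calls to the robot, and variables do not carry over. Pictures are saved under pics/ and viewed, at most 14 in all, crops included, and the job is handed in when it is done.

```bash
mkdir -p pics; cat > h.py <<'E'
import numpy as np, cv2
from station import r
from scipy.spatial.transform import Rotation as R
def cloud(n):
    s=r.get_state(); d=r.get_image(n); z=d["z_map"]; K=d["mtx"]
    v,u=np.mgrid[:384,:512]
    P=np.stack([(u-K[0,2])/K[0,0]*z,(v-K[1,2])/K[1,1]*z,z],-1)
    if n=="wrist":
        T=np.eye(4);T[:3,:3]=R.from_euler('xyz',s["orientation"]).as_matrix();T[:3,3]=s["ee_pos"]
        M=T@d["tool_from_camera"]
    else: M=np.linalg.inv(d["extrinsics"])
    W=P@M[:3,:3].T+M[:3,3]; W[z<=0]=np.nan
    return d["image"],W
def save(n,img): cv2.imwrite("pics/"+n+".png",img[...,::-1])
E
python3 - <<'E'
from h import *
s=r.get_state();print(s)
a,W=cloud("scene");b,V=cloud("side")
np.savez("c0.npz",a=a,W=W,b=b,V=V)
save("a",cv2.resize(a,(800,600)));save("b",cv2.resize(b,(800,600)))
E
```

```text
{'time': 0.0, 'joint_pos': array([-1.28400322e+00,  3.42747353e-01,  1.52504305e+00, -1.20266304e-05,
        1.27541248e+00, -1.45983033e-01]), 'qvel': array([-0.00051087, -0.00152301,  0.00114968,  0.00034347,  0.00096461,
       -0.00131434]), 'tau': array([-9.09272567e-04, -4.33680081e+01, -2.46011174e+01, -2.49682134e-04,
        7.84868491e-03, -6.66834609e-06]), 'ee_pos': array([ 0.22009566, -0.47621081,  0.24960408]), 'orientation': array([-3.13999788e+00, -2.22854531e-04,  4.32779472e-01]), 'wrist_force': array([-0.42545534,  0.13278176,  0.40197297]), 'torque': array([ 0.01215178, -0.00996167,  0.01368676]), 'finger_force': 0.0, 'grip_width': 0.0853996403208276}
```

View pics/a.png

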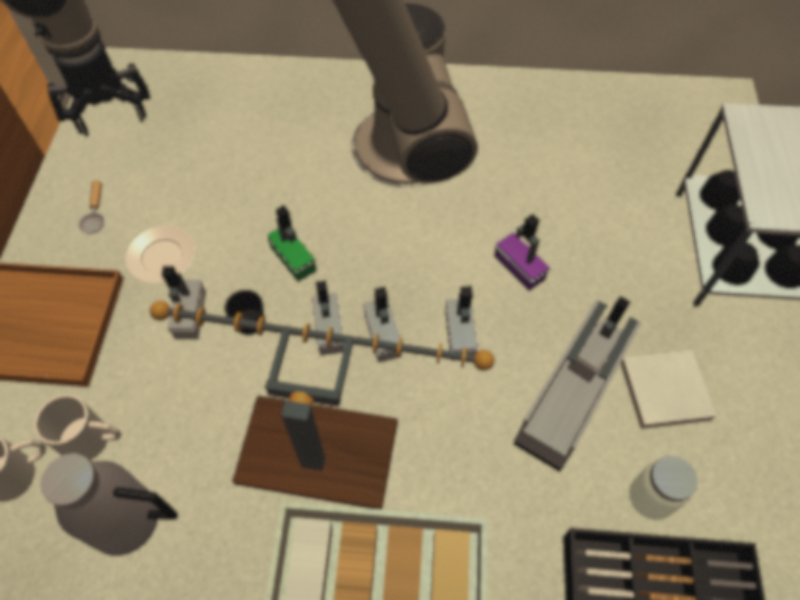

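View pics/b.png

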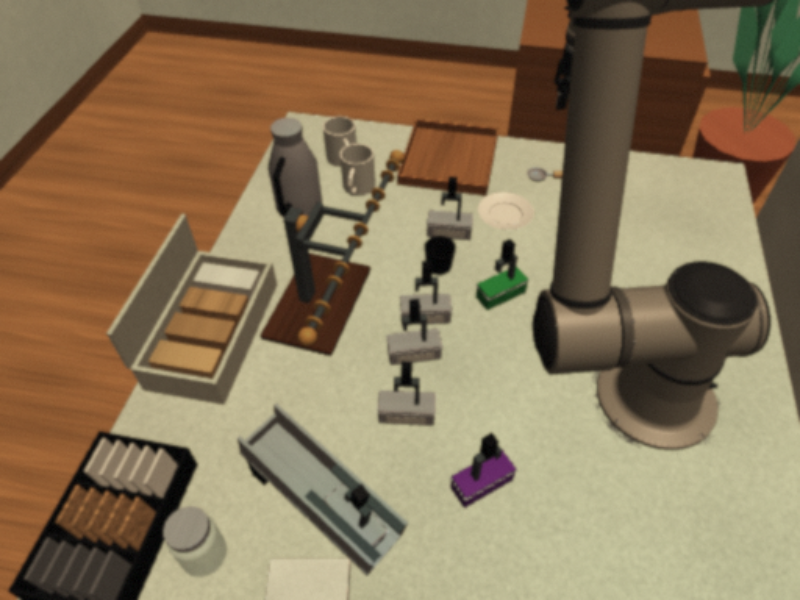

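The scene shows four grey tins (grips at about (175,280), (322,290), (380,300), (465,295)) and tin5 in the chute at (618,310). The cup is at (245,305), and the green and purple tins are decoys.

```bash
python3 - <<'E'
from h import *
c=np.load("c0.npz")
for I,W in((c["a"],c["W"]),(c["b"],c["V"])):
    z=W[...,2]
    for nm,lo,hi in(("stub",.138,.16),("lid",.04,.05),("bar",.205,.25),("cupish",.052,.066)):
        m=((z>lo)&(z<hi)&(W[...,0]>.2)&(W[...,0]<.85)&(abs(W[...,1])<.6)).astype(np.uint8)
        n,l=cv2.connectedComponents(m)
        for i in range(1,n):
            p=W[l==i]
            if len(p)<(15 if nm=="stub" else 40):continue
            q=p[:,:2]-p[:,:2].mean(0); w,v=np.linalg.eigh(q.T@q/len(q)); 
            print(nm,len(p),p.mean(0).round(3),"mid",((p.min(0)+p.max(0))/2).round(3),"ext",np.ptp(p,0).round(3),"ang",round(float(np.arctan2(*(v[::-1,1]*np.sign(v[0,1])))),2),"rgb",I[l==i].mean(0).astype(int))
    print()
E
```

```text
stub 62 [ 0.308 -0.192  0.148] mid [ 0.307 -0.193  0.146] ext [0.022 0.024 0.016] ang 1.35 rgb [65 61 52]
stub 67 [0.295 0.229 0.147] mid [0.293 0.229 0.146] ext [0.023 0.023 0.016] ang 0.93 rgb [63 59 50]
stub 37 [0.348 0.543 0.15 ] mid [0.348 0.544 0.149] ext [0.011 0.011 0.021] ang 0.94 rgb [35 33 31]
stub 69 [ 0.442 -0.357  0.148] mid [ 0.44  -0.358  0.146] ext [0.02  0.02  0.017] ang -0.61 rgb [67 60 51]
stub 64 [ 0.451 -0.105  0.149] mid [ 0.45  -0.105  0.146] ext [0.022 0.019 0.017] ang 0.14 rgb [74 70 58]
stub 69 [ 0.455 -0.01   0.149] mid [ 0.454 -0.011  0.146] ext [0.022 0.021 0.016] ang 0.46 rgb [71 66 56]
stub 65 [0.444 0.124 0.149] mid [0.442 0.124 0.147] ext [0.02  0.02  0.017] ang 0.49 rgb [67 63 53]
stub 50 [0.469 0.353 0.149] mid [0.469 0.355 0.149] ext [0.013 0.021 0.021] ang 1.06 rgb [48 45 39]
stub 64 [ 0.702 -0.094  0.149] mid [ 0.695 -0.098  0.149] ext [0.022 0.036 0.022] ang -1.33 rgb [42 38 35]
stub 106 [ 0.773 -0.349  0.149] mid [ 0.773 -0.356  0.149] ext [0.038 0.041 0.021] ang 0.83 rgb [102  90  80]
stub 29 [ 0.803 -0.28   0.15 ] mid [ 0.801 -0.282  0.149] 
[... 9352 characters left out ...]
59] mid [0.824 0.42  0.059] ext [0.008 0.06  0.014] ang -1.56 rgb [101  67  39]
cupish 107 [0.799 0.422 0.059] mid [0.799 0.42  0.059] ext [0.008 0.061 0.014] ang 1.57 rgb [98 65 39]
cupish 89 [0.435 0.369 0.064] mid [0.434 0.369 0.06 ] ext [0.026 0.038 0.011] ang 1.26 rgb [139 140 125]
cupish 85 [0.678 0.449 0.059] mid [0.689 0.439 0.059] ext [0.052 0.057 0.014] ang 0.88 rgb [138 135 108]
cupish 91 [0.849 0.504 0.058] mid [0.848 0.503 0.059] ext [0.005 0.059 0.013] ang 1.56 rgb [59 53 46]
cupish 133 [0.825 0.503 0.059] mid [0.826 0.503 0.059] ext [0.01  0.061 0.014] ang 1.55 rgb [58 51 45]
cupish 124 [0.799 0.505 0.059] mid [0.8   0.504 0.059] ext [0.007 0.059 0.014] ang 1.57 rgb [56 50 44]
```

```bash
python3 - <<'E'
from h import *
c=np.load("c0.npz")
P=np.concatenate([c["W"].reshape(-1,3),c["V"].reshape(-1,3)]);C=np.concatenate([c["a"].reshape(-1,3),c["b"].reshape(-1,3)]).astype(int)
def rect(p): 
    (x,y),(w,h),a=cv2.minAreaRect(p[:,:2].astype(np.float32)*1000)
    if w<h: w,h,a=h,w,a+90
    return np.round([x,y,w,h,(a+90)%180-90],1)
for n,x,y in(("A",.44,-.357),("B",.449,-.105),("C",.453,-.01),("D",.44,.125)):
    m=(abs(P[:,2]-.0455)<.004)&(np.hypot(P[:,0]-x,P[:,1]-y)<.066); p=P[m]; g=C[m].mean(1)>90
    print(n,rect(p[g]), "stub",[((P[k].min(0)+P[k].max(0))/2).round(3) for k in [(abs(P[:,2]-.151)<.004)&(np.hypot(P[:,0]-x,P[:,1]-y)<.03)]])
# bar
m=(P[:,2]>.21)&(P[:,2]<.245)&(abs(P[:,1]+.09)<.25)&(P[:,0]>.5)&(P[:,0]<.65)
p=P[m]; wood=(C[m][:,0]-C[m][:,2])
line=cv2.fitLine(p[:,:2].astype(np.float32),cv2.DIST_HUBER,0,.001,.001).ravel();print("barline",line)
d=line[:2]*np.sign(line[1]); q=p[:,:2]-[line[2:]][0]; t=q@d; e=q@[d[1],-d[0]]
k=abs(e)<.02; print("ends",t[k].min(),t[k].max(), "ctr",line[2:]+d*(t[k].min()+t[k].max())/2,"e rng",np.percentile(e[k],[2,98]), "top z near ends",[np.percentile(p[k&(abs(t-tt)<.02)][:,2],95) for tt in(-.14,0,.14)])
print("bar yaw of x axis",np.arctan2(-d[0],d[1]))
# chute: floor fit
m=(P[:,2]>.02)&(P[:,2]<.11)&(P[:,0]>.4)&(P[:,0]<.72)&(P[:,1]>.18)&(P[:,1]<.42)
p=P[m]; 
best=None
rng=np.random.default_rng(0)
for _ in range(2000):
    a,b,e=p[rng.choice(len(p),3)]; n=np.cross(b-a,e-a); 
    if np.linalg.norm(n)<1e-5: continue
    n/=np.linalg.norm(n); n*=np.sign(n[2])
    if abs(n[2]-np.cos(.175))>.01: continue
    k=abs((p-a)@n)<.002
    if best is None or k.sum()>best[0]: best=(k.sum(),n,a,k)
s,n,a,k=best; f=p[k]; print("plane",s,n,"slope dir (up) yaw",np.arctan2(-n[1],-n[0]),"rect",rect(f),f.mean(0), "off",a@n)
m=(P[:,2]>.125)&(P[:,2]<.22)&(np.hypot(P[:,0]-.468,P[:,1]-.355)<.05); s5=P[m]
for z in np.arange(.125,.2,.01):
    q=s5[abs(s5[:,2]-z)<.005]
    if len(q): print(round(z,3),len(q),((q.min(0)+q.max(0))/2).round(3),np.ptp(q,0).round(3))
E
```

```text
A [ 439.  -357.1  102.    49.5    4.2] stub [array([ 0.439, -0.358,  0.151])]
B [443.9 -85.2 103.3  87.   13.7] stub [array([ 0.449, -0.105,  0.151])]
C [452.5  -8.6 101.5  48.7  19.7] stub [array([ 0.454, -0.01 ,  0.151])]
D [441.3 125.5 102.4  48.    8.1] stub [array([0.441, 0.126, 0.151])]
barline [ 0.09568367  0.9954118   0.5722092  -0.12738056]
ends -0.2083399180269557 0.28826185459602216 ctr [ 0.57603279 -0.08760294] e rng [-0.01769438  0.01347903] top z near ends [np.float64(0.23229432785040185), np.float64(0.22766592812231023), np.float64(0.2332935582704707)]
bar yaw of x axis -0.09583028
plane 1933 [-0.16094144  0.09252591  0.98261733] slope dir (up) yaw -0.5217622776190456 rect [587.3 357.  242.2 199.6 -28. ] [0.58438652 0.29372636 0.04756145] off -0.020128331703567825
0.125 20 [0.47  0.355 0.128] [0.04  0.037 0.005]
0.135 111 [0.465 0.355 0.135] [0.043 0.036 0.009]
0.145 47 [0.467 0.355 0.145] [0.036 0.028 0.01 ]
0.155 42 [0.461 0.358 0.155] [0.025 0.025 0.01 ]
0.165 45 [0.459 0.358 0.165] [0.027 0.024 0.01 ]
0.175 128 [0.457 0.36  0.175] [0.025 0.026 0.01 ]
0.185 11 [0.459 0.357 0.181] [0.013 0.014 0.002]
```

```bash
cat >> h.py <<'E'
BY=-5.5  # bar frame yaw, deg
MID=np.array([.576,-.0876])
def place(t): a=np.radians(BY); return MID+t*np.array([-np.sin(a),np.cos(a)])
def to(x,y,z,yaw,pitch=0,pyaw=0,show=True):
    """delta from present pose to TCP x,y,z, tool yaw deg; pitch: nose-up tilt (rad) about the level axis left of direction pyaw(deg)"""
    s=r.get_state(); R0=R.from_euler('xyz',s["orientation"])
    R1=R.from_euler('xyz',[np.pi,0,np.radians(yaw)])
    p=np.radians(pyaw); R1=R.from_rotvec(-pitch*np.array([-np.sin(p),np.cos(p),0]))*R1
    d=R0.inv().apply(np.array([x,y,z])-s["ee_pos"])/.04; q=(R0.inv()*R1).as_rotvec(degrees=True)/5
    if show: print("delta",d.round(2).tolist(),q.round(2).tolist())
def st():
    s=r.get_state();print("t",round(s["time"],2),"p",s["ee_pos"].round(4),"rpy deg",np.degrees(s["orientation"]).round(1),"F",s["wrist_force"].round(1),"w",round(s["grip_width"],4),"ff",round(s["finger_force"],1),"q",s["joint_pos"].round(2))
E
python3 -c "
from h import *
to(.454,-.01,.25,109)"
```

```text
delta [10.2, -8.13, 0.01] [-0.01, -0.01, -16.84]
```

```bash
python3 -m creep '[[10.2,-8.13,0,0,0,-16.84,1],[10.2,-8.13,0,0,0,-16.84,1],[10.2,-8.13,0,0,0,-16.84,1],[10.2,-8.13,0,0,0,-16.84,1],[10.2,-8.13,0,0,0,-16.84,1],[10.2,-8.13,0,0,0,-16.84,1],[10.2,-8.13,0,0,0,-16.84,1],[10.2,-8.13,0,0,0,-16.84,1],[10.2,-8.13,0,0,0,-16.84,1],[10.2,-8.13,0,0,0,-16.84,1],[10.2,-8.13,0,0,0,-16.84,1],[10.2,-8.13,0,0,0,-16.84,1],[10.2,-8.13,0,0,0,-16.84,1],[10.2,-8.13,0,0,0,-16.84,1],[10.2,-8.13,0,0,0,-16.84,1],[10.2,-8.13,0,0,0,-16.84,1],[10.2,-8.13,0,0,0,-16.84,1]]'
python3 - <<'E'
from h import *
st()
I,W=cloud("wrist"); save("w0",I); 
for lo,hi in((.145,.158),(.041,.048)):
    m=(W[...,2]>lo)&(W[...,2]<hi)&(np.hypot(W[...,0]-.454,W[...,1]+.01)<.065); p=W[m][:,:2]
    print(len(p),((p.min(0)+p.max(0))/2).round(4) if len(p) else 0, cv2.minAreaRect(p.astype(np.float32)*1000) if len(p) else 0)
to(.454,-.01,.135,109)
E
```

```text
time: 1.52
ee_pos: [0.4537, -0.0112, 0.2502]
orientation: [-3.141, 0.0, 1.901]
wrist_force: [-0.6, 0.1, 0.0]
grip_width: 0.0855
finger_force: 0.0
t 1.52 p [ 0.4537 -0.0112  0.2502] rpy deg [-180.     0.   108.9] F [-0.6  0.1  0. ] w 0.0855 ff 0.0 q [-0.19  0.21  1.71 -0.    1.22 -0.52]
628 [ 0.4506 -0.0111] ((450.45098876953125, -11.20219612121582), (17.828960418701172, 18.334314346313477), 19.568708419799805)
2914 [ 0.4498 -0.0108] ((449.77947998046875, -10.665176391601562), (100.78571319580078, 44.11193084716797), 19.726242065429688)
delta [0.03, 0.02, 2.88] [-0.0, 0.0, -0.02]
```

View pics/w0.png

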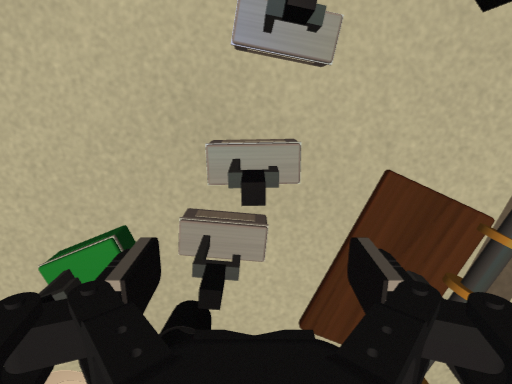

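The wrist view confirms tin C at (253,165), with its lip on the far side; depth data gives (.450,-.011) and a yaw of 19.6°.

```bash
python3 -m creep '[[0.03,-0.08,1,0,0,-0.1,1],[0.03,-0.08,2,0,0,-0.1,1],[0.03,-0.08,2.88,0,0,-0.1,1],[0.03,-0.08,2.88,0,0,-0.1,1],[0.03,-0.08,2.88,0,0,-0.1,-1],[0.03,-0.08,2.88,0,0,-0.1,-1],[0.03,-0.08,2.88,0,0,-0.1,-1],[0.03,-0.08,2.88,0,0,-0.1,-1],[0.03,-0.08,2.88,0,0,-0.1,-1],[0.03,-0.08,2.88,0,0,-0.1,-1],[0.03,-0.08,2.88,0,0,-0.1,-1],[0.03,-0.08,2.88,0,0,-0.1,-1]]'
python3 -c "
from h import *
st();p=place(.1);print(p,place(.19),place(-.1),place(-.19))
to(p[0]-.1,p[1],.33,84.5)
to(p[0],p[1],.29,84.5)"
```

```text
time: 2.57
ee_pos: [0.4518, -0.0102, 0.1362]
orientation: [3.139, 0.002, 1.911]
wrist_force: [1.8, 0.3, 6.9]
grip_width: 0.017
finger_force: 60.2
t 2.57 p [ 0.4518 -0.0102  0.1362] rpy deg [1.798e+02 1.000e-01 1.095e+02] F [1.8 0.3 6.9] w 0.017 ff 60.2 q [-0.19  0.35  1.88  0.    0.91 -0.53]
[0.58558458 0.01193962] [0.59421069 0.10152528] [ 0.56641542 -0.18713962] [ 0.55778931 -0.27672528]
delta [0.23, 0.99, -4.84] [0.03, 0.01, 5.0]
delta [-0.6, 3.35, -3.83] [0.03, 0.01, 5.0]
```

```bash
python3 -m creep '[[0,0,-0.8,0,0,0,-1],[0,0,-1.6,0,0,0,-1],[0.05,0.3,-2.4,0,0,1,-1],[0.1,0.5,-3.2,0,0,2,-1],[0.15,0.7,-4,0,0,3,-1],[0.2,0.9,-4.8,0,0,4,-1],[0.23,0.99,-4.84,0,0,5,-1],[0.23,0.99,-4.84,0,0,5,-1],[0.23,0.99,-4.84,0,0,5,-1]]'
python3 - <<'E'
from h import *
st()
I,W=cloud("wrist"); save("w1",I); np.savez("w1.npz",I=I,W=W)
A,V=cloud("scene"); save("s1",cv2.resize(A[130:260,60:360],(800,347),interpolation=cv2.INTER_CUBIC))
m=(W[...,2]>.195)&(W[...,2]<.245)&(W[...,0]>.5)&(W[...,0]<.66)
print(m.sum(), np.nanmin(W[m],0),np.nanmax(W[m],0))
E
```

```text
time: 3.32
ee_pos: [0.4844, 0.0119, 0.3278]
orientation: [-3.14, 0.0, 1.478]
wrist_force: [-0.2, -0.1, -2.8]
grip_width: 0.0171
finger_force: 59.8
t 3.32 p [0.4844 0.0119 0.3278] rpy deg [-179.9    0.    84.7] F [-0.2 -0.1 -2.8] w 0.0171 ff 59.8 q [-0.13  0.22  1.48 -0.    1.44 -0.04]
13424 [ 0.50001429 -0.13319795  0.1963218 ] [0.65999343 0.13346102 0.23907302]
```

View pics/w1.png

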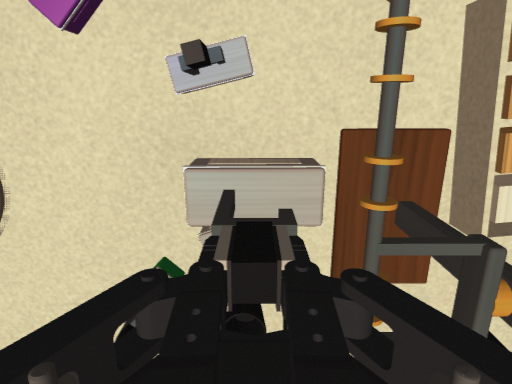

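View pics/s1.png

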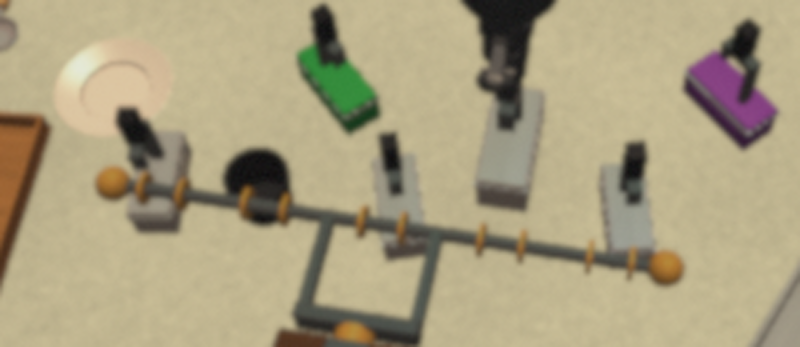

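The wrist view shows the tin held straight at (255,195), with L1 between the collars at (383,160) and (378,205). I'll measure the collars and the bar direction from this close cloud.

```bash
python3 - <<'E'
from h import *
c=np.load("w1.npz");I=c["I"].astype(int);W=c["W"]
z=W[...,2]; x=W[...,0]
br=(I[...,0]-I[...,2]>60)&(I[...,1]<I[...,0]-25)&(z>.2)&(z<.25)&(x>.54)&(x<.63)
n,l,s,_=cv2.connectedComponentsWithStats(br.astype(np.uint8))
for i in range(1,n):
    if s[i,4]>30:
        p=W[l==i]; print(s[i,4],((p.min(0)+p.max(0))/2).round(4),np.ptp(p,0).round(3))
b=(~br)&(z>.217)&(z<.235)&(x>.55)&(x<.62)
p=W[b]; p=p[(p[:,1]>.03)]
l=cv2.fitLine(p[:,:2].astype(np.float32),cv2.DIST_HUBER,0,.001,.001).ravel(); print("line",l,"yaw",np.degrees(np.arctan2(-l[0],l[1])),"ztop",np.percentile(p[:,2],98), len(p))
print("ctr x at y=.012",l[2]+(.012-l[3])*l[0]/l[1])
E
```

```text
333 [0.5862 0.118  0.2276] [0.026 0.008 0.016]
276 [0.5839 0.0835 0.2276] [0.027 0.006 0.015]
339 [0.579  0.0278 0.2209] [0.028 0.006 0.028]
394 [ 0.5761 -0.0058  0.2211] [0.028 0.006 0.028]
48 [ 0.581  -0.0709  0.2193] [0.006 0.002 0.014]
61 [ 0.572  -0.1063  0.2308] [0.01  0.005 0.009]
line [0.08427086 0.99644285 0.582899   0.09527189] yaw -4.8340983 ztop 0.2279889235894755 2761
ctr x at y=.012 0.5758565
```

```bash
sed -i 's/^BY=.*/BY=-4.8/;s/^MID=.*/MID=np.array([.5687,-.0885])/' h.py
python3 -c "
from h import *
p=place(.1);print(p);to(.485,p[1],.291,85.2);to(p[0],p[1],.291,85.2);to(p[0],p[1],.249,85.2)"
```

```text
[0.57706778 0.01114929]
delta [-0.01, 0.03, 0.9] [-0.04, 0.0, -0.11]
delta [0.2, 2.32, 0.9] [-0.04, 0.0, -0.11]
delta [0.2, 2.32, 1.95] [-0.04, 0.0, -0.11]
```

```bash
python3 -m creep '[[0,0,0.5,0,0,0,-1],[0,0,0.92,0,0,0,-1],[0,0,0.92,0,0,0,-1],[0.1,0.5,0.92,0,0,0,-1],[0.15,1,0.92,0,0,0,-1],[0.2,1.5,0.92,0,0,0,-1],[0.2,2,0.92,0,0,0,-1],[0.2,2.32,0.92,0,0,0,-1],[0.2,2.32,0.92,0,0,0,-1],[0.2,2.32,0.92,0,0,0,-1],[0.2,2.32,1.1,0,0,0,-1],[0.2,2.32,1.3,0,0,0,-1],[0.2,2.32,1.5,0,0,0,-1],[0.2,2.32,1.6,0,0,0,-1],[0.2,2.32,1.6,0,0,0,-1]]'
python3 - <<'E'
from h import *
st()
I,W=cloud("wrist"); save("w2",I)
to(.5771,.0111,.249,85.2)
E
```

```text
time: 4.67
ee_pos: [0.5772, 0.0109, 0.2632]
orientation: [-3.139, 0.0, 1.475]
wrist_force: [-0.5, -0.1, -1.7]
grip_width: 0.0172
finger_force: 60.1
t 4.67 p [0.5772 0.0109 0.2632] rpy deg [-179.8    0.    84.5] F [-0.5 -0.1 -1.7] w 0.0172 ff 60.1 q [-0.11  0.43  1.35 -0.    1.36 -0.02]
delta [0.0, -0.01, 0.37] [-0.02, 0.0, -0.14]
```

View pics/w2.png

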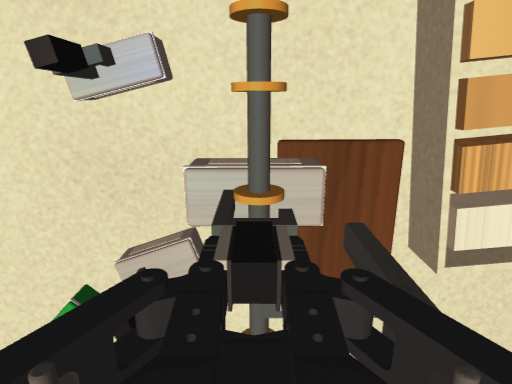

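The bar runs through the hook at column 258, with the collar at (258,195) clear of it. I'll lower the tin until the bar carries it, then release.

```bash
python3 -m creep '[[0,0,0.1,0,0,0,-1],[0,0,0.2,0,0,0,-1],[0,0,0.3,0,0,0,-1],[0,0,0.38,0,0,0,-1],[0,0,0.38,0,0,0,-1],[0,0,0.38,0,0,0,-1],[0,0,0.38,0,0,0,0],[0,0,0.38,0,0,0,0],[0,0,0.38,0,0,0,0],[0,0,0.38,0,0,0,0],[0,0,0.38,0,0,0,0],[0,0,-0.3,0,0,0,0],[0,0,-1,0,0,0,0],[0,0,-1.8,0,0,0,0],[0,0,-2.6,0,0,0,0],[0,0,-2.6,0,0,0,0]]'
cat >> h.py <<'E'
def cps(W,m,mn=30):
    n,l,s,_=cv2.connectedComponentsWithStats(m.astype(np.uint8)); o=[W[l==i] for i in range(1,n) if s[i,4]>mn]
    return o
def report():
    A,V=cloud("scene"); B,U=cloud("side")
    for nm,I,W in(("scene",A,V),("side",B,U)):
        z=W[...,2];I=I.astype(int)
        roi=(W[...,0]>.35)&(W[...,0]<.55)&(W[...,1]>-.42)&(W[...,1]<.24)
        print(nm,"stubs",[(((p.min(0)+p.max(0))/2)[:2].round(3).tolist()) for p in cps(W,roi&(z>.138)&(z<.158),15)])
        k=(I[...,0]-I[...,2]>50)&(z>.12)&(z<.32)&(W[...,0]>.53)&(W[...,0]<.63)&(W[...,1]>-.36)&(W[...,1]<.18)
        e=[p for p in cps(W,k,20)]; e=[((p.min(0)+p.max(0))/2) for p in e if np.ptp(p[:,1])>.015 and np.ptp(p[:,1])<.05]
        if len(e)>1:
            a=min(e,key=lambda q:q[1]);b=max(e,key=lambda q:q[1]); print(" ends",a.round(3),b.round(3),"tilt",round(float(np.arctan2(b[2]-a[2],b[1]-a[1])),3))
    return A,B
E
python3 - <<'E'
from h import *
st(); A,B=report()
save("s3",np.hstack([A[100:300,60:360],B[60:260,150:350]]))
to(.449,-.105,.25,98)
E
```

```text
time: 6.05
ee_pos: [0.5797, 0.0107, 0.3758]
orientation: [3.13, 0.0, 1.475]
wrist_force: [0.7, 0.2, 1.1]
grip_width: 0.0425
finger_force: 0.0
t 6.05 p [0.5797 0.0107 0.3758] rpy deg [179.3   0.   84.5] F [0.7 0.2 1.1] w 0.0425 ff 0.0 q [-0.11  0.38  1.12 -0.    1.62 -0.02]
scene stubs [[0.44, -0.357], [0.45, -0.105], [0.442, 0.124], [0.538, -0.008], [0.541, 0.025]]
 ends [ 0.552 -0.319  0.256] [0.595 0.145 0.199] tilt -0.122
side stubs [[0.437, -0.358], [0.447, -0.104], [0.538, 0.015], [0.439, 0.126]]
 ends [ 0.548 -0.307  0.255] [0.59  0.147 0.2  ] tilt -0.122
delta [-3.19, -2.95, 2.99] [0.04, 0.01, -2.7]
```

View pics/s3.png

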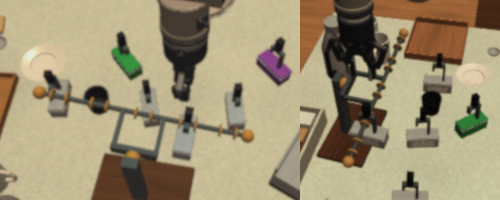

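Tin C hangs at L1 and the bar tilt is −0.122 as expected. Next is tin B.

```bash
python3 -m creep '[[-1,-0.9,0,0,0,-1,0.4],[-2,-1.8,0,0,0,-2,0.4],[-3.19,-2.95,0.5,0,0,-2.7,0.4],[-3.19,-2.95,1.4,0,0,-2.7,0.4],[-3.19,-2.95,2.3,0,0,-2.7,0.4],[-3.19,-2.95,2.9,0,0,-2.7,0.4],[-3.19,-2.95,2.9,0,0,-2.7,0.4],[-3.19,-2.95,2.9,0,0,-2.7,0.4],[-3.19,-2.95,2.9,0,0,-2.7,0.4]]'
cat >> h.py <<'E'
def tin(x,y):
    st(); I,W=cloud("wrist"); z=W[...,2]; d=np.hypot(W[...,0]-x,W[...,1]-y)
    p=W[(z>.145)&(z<.158)&(d<.03)][:,:2]; q=(p.min(0)+p.max(0))/2
    p2=W[(z>.041)&(z<.048)&(np.hypot(W[...,0]-q[0],W[...,1]-q[1])<.058)&(I.mean(-1)>70)][:,:2]
    (cx,cy),(w,h),a=cv2.minAreaRect(p2.astype(np.float32)*1000)
    if w<h: w,h,a=h,w,a+90
    a=(a+90)%180-90
    print("stub",q.round(4),"lid",round(cx,1),round(cy,1),round(w),round(h),"yaw",round(a,1))
    to(q[0],q[1],.135,90+a)
    return I
E
python3 -c "
from h import *
tin(.448,-.105)"
```

```text
time: 6.9
ee_pos: [0.4498, -0.105, 0.2542]
orientation: [3.14, 0.001, 1.711]
wrist_force: [0.9, -1.0, 0.2]
grip_width: 0.0599
finger_force: 0.0
t 6.9 p [ 0.4498 -0.105   0.2542] rpy deg [1.799e+02 1.000e-01 9.800e+01] F [ 0.9 -1.   0.2] w 0.0599 ff 0.0 q [-0.4   0.22  1.68  0.    1.24 -0.54]
stub [ 0.4455 -0.1072] lid 445.4 -106.9 101 44 yaw 13.7
delta [-0.03, -0.13, 2.99] [0.04, 0.02, -1.12]
```

```bash
python3 -m creep '[[-0.03,-0.1,1,0,0,-1.1,0.4],[-0.03,-0.1,2,0,0,-1.1,0.4],[-0.03,-0.1,2.97,0,0,-1.1,0.4],[-0.03,-0.1,2.97,0,0,-1.1,0.4],[-0.03,-0.1,2.97,0,0,-1.1,-1],[-0.03,-0.1,2.97,0,0,-1.1,-1],[-0.03,-0.1,2.97,0,0,-1.1,-1],[-0.03,-0.1,2.97,0,0,-1.1,-1],[-0.03,-0.1,2.97,0,0,-1.1,-1],[-0.03,-0.1,2.97,0,0,-1.1,-1],[-0.03,-0.1,2.97,0,0,-1.1,-1]]'
python3 -c "
from h import *
st();p=place(-.1);print(p)
to(p[0]-.09,p[1],.33,85.2)
to(p[0],p[1],.304,85.2)"
```

```text
time: 7.87
ee_pos: [0.4469, -0.1073, 0.1365]
orientation: [3.136, 0.004, 1.806]
wrist_force: [2.0, 2.0, 8.3]
grip_width: 0.0173
finger_force: 59.7
t 7.87 p [ 0.4469 -0.1073  0.1365] rpy deg [179.7   0.2 103.5] F [2.  2.  8.3] w 0.0173 ff 59.7 q [-0.4   0.36  1.86  0.    0.92 -0.64]
[ 0.56033222 -0.18814929]
delta [-2.12, 0.13, -4.83] [0.07, 0.03, 3.66]
delta [-2.64, 2.31, -4.16] [0.07, 0.03, 3.66]
```

```bash
python3 -m creep '[[0,0,-0.8,0,0,0,-1],[0,0,-1.6,0,0,0,-1],[-0.3,0,-2.4,0,0,0.5,-1],[-0.9,0,-3.2,0,0,1.5,-1],[-1.5,0.1,-4,0,0,2.5,-1],[-2.12,0.13,-4.83,0,0,3.66,-1],[-2.12,0.13,-4.83,0,0,3.66,-1],[-2.12,0.13,-4.83,0,0,3.66,-1],[-2.12,0.13,-4.83,0,0,3.66,-1]]'
cat >> h.py <<'E'
def collars():
    st(); I,W=cloud("wrist"); I=I.astype(int); z=W[...,2]; x=W[...,0]
    br=(I[...,0]-I[...,2]>60)&(I[...,1]<I[...,0]-25)&(z>.15)&(z<.3)&(x>.52)&(x<.62)
    for p in cps(W,br): print(len(p),((p.min(0)+p.max(0))/2).round(4),np.ptp(p,0).round(3))
E
python3 -c "
from h import *
collars()
p=place(-.1);to(p[0],p[1],.303,85.2)"
```

```text
time: 8.62
ee_pos: [0.4688, -0.1873, 0.3267]
orientation: [-3.141, -0.001, 1.488]
wrist_force: [-0.8, 0.2, -2.2]
grip_width: 0.0173
finger_force: 60.0
t 8.62 p [ 0.4688 -0.1873  0.3267] rpy deg [-179.9   -0.    85.2] F [-0.8  0.2 -2.2] w 0.0173 ff 60.0 q [-0.53  0.26  1.43  0.    1.45 -0.45]
330 [ 0.5694 -0.0699  0.2244] [0.028 0.008 0.019]
316 [ 0.5657 -0.1043  0.2283] [0.026 0.007 0.018]
281 [ 0.5597 -0.1702  0.2367] [0.026 0.007 0.018]
276 [ 0.5565 -0.2035  0.2409] [0.026 0.006 0.016]
54 [ 0.5552 -0.2926  0.2567] [0.01  0.006 0.005]
delta [0.16, 2.29, 0.57] [-0.03, -0.01, 0.01]
```

```bash
python3 -m creep '[[0,0,0.4,0,0,0,-1],[0.05,0.5,0.58,0,0,0,-1],[0.1,1,0.58,0,0,0,-1],[0.15,1.5,0.58,0,0,0,-1],[0.18,2,0.58,0,0,0,-1],[0.18,2.26,0.58,0,0,0,-1],[0.18,2.26,0.58,0,0,0,-1],[0.18,2.26,0.75,0,0,0,-1],[0.18,2.26,0.95,0,0,0,-1],[0.18,2.26,1.15,0,0,0,-1],[0.18,2.26,1.3,0,0,0,-1],[0.18,2.26,1.45,0,0,0,-1],[0.18,2.26,1.6,0,0,0,-1],[0.18,2.26,1.64,0,0,0,-1],[0.18,2.26,1.64,0,0,0,-1],[0.18,2.26,1.64,0,0,0,-1]]'
python3 - <<'E'
from h import *
st()
A,B=report()
E
```

```text
time: 10.0
ee_pos: [0.5602, -0.1883, 0.2616]
orientation: [3.141, -0.0, 1.487]
wrist_force: [-1.5, 0.4, 0.5]
grip_width: 0.0172
finger_force: 60.6
t 10.0 p [ 0.5602 -0.1883  0.2616] rpy deg [180.   -0.   85.2] F [-1.5  0.4  0.5] w 0.0172 ff 60.6 q [-0.45  0.46  1.31  0.    1.37 -0.37]
scene stubs [[0.44, -0.357], [0.442, 0.124]]
 ends [ 0.551 -0.321  0.225] [0.594 0.146 0.228] tilt 0.005
side stubs [[0.438, -0.358], [0.529, -0.177], [0.538, 0.02], [0.439, 0.126]]
 ends [ 0.555 -0.306  0.228] [0.59  0.14  0.225] tilt -0.007
```

Tin B is borne and the bar is level. I'll release it, rise, and go to tin D.

```bash
python3 -m creep '[[0,0,0,0,0,0,0],[0,0,0,0,0,0,0],[0,0,0,0,0,0,0],[0,0,0,0,0,0,0],[0,0,0,0,0,0,0],[0,0,-0.3,0,0,0,0],[0,0,-1,0,0,0,0],[0,0,-1.8,0,0,0,0],[0,0,-2.6,0,0,0,0],[0,0,-2.6,0,0,0,0]]'
python3 - <<'E'
from h import *
A,B=report()
to(.443,.125,.25,98)
E
```

```text
time: 10.93
ee_pos: [0.5617, -0.1889, 0.3727]
orientation: [3.13, 0.004, 1.487]
wrist_force: [0.3, 0.5, 0.9]
grip_width: 0.043
finger_force: 0.0
scene stubs [[0.44, -0.358], [0.442, 0.124]]
 ends [ 0.551 -0.32   0.227] [0.595 0.146 0.227] tilt -0.001
side stubs [[0.438, -0.358], [0.53, -0.179], [0.539, 0.02], [0.439, 0.126]]
 ends [ 0.548 -0.309  0.225] [0.59  0.147 0.227] tilt 0.004
delta [7.57, -3.59, 2.9] [0.03, 0.02, -2.56]
```

```bash
python3 -m creep '[[7.57,-3.59,0,0,0,-1,0.4],[7.57,-3.59,0,0,0,-2,0.4],[7.57,-3.59,0,0,0,-2.5,0.4],[7.57,-3.59,0,0,0,-2.5,0.4],[7.57,-3.59,0,0,0,-2.5,0.4],[7.57,-3.59,0,0,0,-2.5,0.4],[7.57,-3.59,0,0,0,-2.5,0.4],[7.57,-3.59,0,0,0,-2.5,0.4],[7.57,-3.59,1,0,0,-2.5,0.4],[7.57,-3.59,2,0,0,-2.5,0.4],[7.57,-3.59,2.8,0,0,-2.5,0.4],[7.57,-3.59,2.8,0,0,-2.5,0.4],[7.57,-3.59,2.8,0,0,-2.5,0.4],[7.57,-3.59,2.8,0,0,-2.5,0.4]]'
python3 -c "
from h import *
tin(.44,.125)"
```

```text
time: 12.2
ee_pos: [0.4433, 0.1254, 0.2548]
orientation: [3.14, 0.0, 1.705]
wrist_force: [1.1, 0.1, 0.1]
grip_width: 0.0598
finger_force: 0.0
t 12.2 p [0.4433 0.1254 0.2548] rpy deg [179.9   0.   97.7] F [1.1 0.1 0.1] w 0.0598 ff 0.0 q [ 0.11  0.22  1.68 -0.    1.24 -0.02]
stub [0.4374 0.1238] lid 437.5 123.7 101 44 yaw 7.6
delta [-0.02, -0.17, 3.01] [0.04, 0.0, 0.01]
```

```bash
python3 -m creep '[[-0.02,-0.13,1,0,0,0,0.4],[-0.02,-0.13,2,0,0,0,0.4],[-0.02,-0.13,2.98,0,0,0,0.4],[-0.02,-0.13,2.98,0,0,0,0.4],[-0.02,-0.13,2.98,0,0,0,-1],[-0.02,-0.13,2.98,0,0,0,-1],[-0.02,-0.13,2.98,0,0,0,-1],[-0.02,-0.13,2.98,0,0,0,-1],[-0.02,-0.13,2.98,0,0,0,-1],[-0.02,-0.13,2.98,0,0,0,-1],[-0.02,-0.13,2.98,0,0,0,-1],[-0.02,-0.13,2.2,0,0,0,-1],[-0.02,-0.13,1.4,0,0,0,-1],[-0.02,-0.13,0.6,0,0,0,-1],[-0.02,-0.13,-0.2,0,0,0,-1],[-0.02,-0.13,-1,0,0,0,-1],[-0.02,-0.13,-1.8,0,0,0,-1],[-0.02,-0.13,-1.8,0,0,0,-1]]'
python3 -c "
from h import *
st();p=place(.19);print(p)
to(p[0]-.09,p[1],.33,85.2)"
```

```text
time: 13.75
ee_pos: [0.4395, 0.1243, 0.333]
orientation: [3.128, 0.0, 1.705]
wrist_force: [1.4, 0.8, -0.6]
grip_width: 0.0172
finger_force: 60.0
t 13.75 p [0.4395 0.1243 0.333 ] rpy deg [179.2   0.   97.7] F [ 1.4  0.8 -0.6] w 0.0172 ff 60.0 q [ 0.11  0.15  1.55 -0.    1.43 -0.03]
[0.58459879 0.10083364]
delta [-0.77, 1.29, 0.09] [0.15, -0.01, 2.5]
```

```bash
python3 -m creep '[[-0.3,0.5,0.05,0,0,1,-1],[-0.6,1,0.08,0,0,2,-1],[-0.77,1.29,0.08,0,0,2.5,-1],[-0.77,1.29,0.08,0,0,2.5,-1],[-0.77,1.29,0.08,0,0,2.5,-1]]'
python3 -c "
from h import *
collars()
p=place(.19);to(p[0],p[1],.291,85.2)"
```

```text
time: 14.17
ee_pos: [0.4924, 0.1002, 0.3221]
orientation: [-3.141, 0.0, 1.487]
wrist_force: [-0.5, -0.1, -3.0]
grip_width: 0.0173
finger_force: 60.1
t 14.17 p [0.4924 0.1002 0.3221] rpy deg [-179.9    0.    85.2] F [-0.5 -0.1 -3. ] w 0.0173 ff 60.1 q [0.05 0.25 1.45 0.   1.44 0.13]
1528 [0.5886 0.1459 0.2277] [0.028 0.028 0.018]
337 [0.587  0.117  0.2223] [0.027 0.007 0.027]
396 [0.5837 0.0827 0.2216] [0.027 0.008 0.027]
44 [0.5712 0.0301 0.2132] [0.009 0.002 0.012]
141 [0.5856 0.0272 0.224 ] [0.014 0.006 0.022]
delta [0.2, 2.31, 0.78] [-0.01, -0.0, 0.01]
```

```bash
python3 -m creep '[[0,0,0.4,0,0,0,-1],[0.05,0.5,0.78,0,0,0,-1],[0.1,1,0.78,0,0,0,-1],[0.15,1.5,0.78,0,0,0,-1],[0.18,2,0.78,0,0,0,-1],[0.18,2.32,0.78,0,0,0,-1],[0.18,2.32,0.78,0,0,0,-1],[0.18,2.32,0.95,0,0,0,-1],[0.18,2.32,1.1,0,0,0,-1],[0.18,2.32,1.25,0,0,0,-1],[0.17,2.32,1.4,0,0,0,-1],[0.16,2.32,1.55,0,0,0,-1],[0.15,2.32,1.7,0,0,0,-1],[0.13,2.32,1.85,0,0,0,-1],[0.11,2.32,2,0,0,0,-1],[0.09,2.32,2.15,0,0,0,-1],[0.07,2.32,2.3,0,0,0,-1],[0.06,2.32,2.4,0,0,0,-1],[0.06,2.32,2.4,0,0,0,-1]]'
python3 -c "
from h import *
st();report();p=place(.19);to(p[0],p[1]-.004,.215,85.2)"
```

```text
time: 15.8
ee_pos: [0.5851, 0.0947, 0.2252]
orientation: [-3.14, 0.001, 1.487]
wrist_force: [-0.4, 0.6, -0.8]
grip_width: 0.0175
finger_force: 60.4
t 15.8 p [0.5851 0.0947 0.2252] rpy deg [-179.9    0.    85.2] F [-0.4  0.6 -0.8] w 0.0175 ff 60.4 q [ 0.03  0.49  1.37 -0.    1.29  0.12]
scene stubs [[0.44, -0.358], [0.538, -0.008], [0.541, 0.023]]
 ends [ 0.551 -0.316  0.275] [0.594 0.142 0.178] tilt -0.21
side stubs [[0.437, -0.357], [0.53, -0.17], [0.538, 0.009]]
delta [0.05, -0.02, 0.28] [-0.01, 0.0, -0.0]
```

```bash
python3 -m creep '[[0,0,0.1,0,0,0,-1],[-0.02,0,0.2,0,0,0,-1],[-0.02,0,0.24,0,0,0,-1],[-0.02,0,0.24,0,0,0,-1],[-0.02,0,0.24,0,0,0,0],[-0.02,0,0.24,0,0,0,0],[-0.02,0,0.24,0,0,0,0],[-0.02,0,0.24,0,0,0,0],[-0.02,0,0.24,0,0,0,0],[-0.02,0,-0.2,0,0,0,0],[-0.02,0,-1,0,0,0,0],[-0.02,0,-1.9,0,0,0,0],[-0.02,0,-2.8,0,0,0,0],[-0.02,0,-3.7,0,0,0,0],[-0.02,0,-3.7,0,0,0,0]]'
python3 -c "
from h import *
report();to(.441,-.357,.25,94)"
```

```text
time: 17.15
ee_pos: [0.5869, 0.0943, 0.3826]
orientation: [3.128, -0.002, 1.487]
wrist_force: [-0.0, -0.6, 0.9]
grip_width: 0.0428
finger_force: 0.0
scene stubs [[0.44, -0.358]]
 ends [ 0.552 -0.315  0.278] [0.594 0.141 0.175] tilt -0.223
side stubs [[0.437, -0.356], [0.531, -0.167], [0.519, 0.023]]
 ends [ 0.55  -0.301  0.276] [ 0.57  -0.073  0.225] tilt -0.218
delta [-11.55, -2.67, 3.13] [0.04, -0.0, -1.76]
```

```bash
python3 -m creep '[[0,-2.67,0,0,0,-1,0.4],[-1,-2.67,0,0,0,-1.7,0.4],[-11.5,-2.67,0,0,0,-1.7,0.4],[-11.5,-2.67,0,0,0,-1.7,0.4],[-11.5,-2.67,0,0,0,-1.7,0.4],[-11.5,-2.67,0,0,0,-1.7,0.4],[-11.5,-2.67,0,0,0,-1.7,0.4],[-11.5,-2.67,0,0,0,-1.7,0.4],[-11.5,-2.67,0,0,0,-1.7,0.4],[-11.5,-2.67,0,0,0,-1.7,0.4],[-11.5,-2.67,0,0,0,-1.7,0.4],[-11.5,-2.67,0,0,0,-1.7,0.4],[-11.5,-2.67,0,0,0,-1.7,0.4],[-11.5,-2.67,1,0,0,-1.7,0.4],[-11.5,-2.67,2,0,0,-1.7,0.4],[-11.5,-2.67,3,0,0,-1.7,0.4],[-11.5,-2.67,3,0,0,-1.7,0.4],[-11.5,-2.67,3,0,0,-1.7,0.4],[-11.5,-2.67,3,0,0,-1.7,0.4]]'
python3 -c "
from h import *
tin(.439,-.357)"
```

```text
time: 18.83
ee_pos: [0.441, -0.3558, 0.256]
orientation: [3.14, 0.002, 1.636]
wrist_force: [0.6, -0.3, 1.0]
grip_width: 0.0601
finger_force: 0.0
t 18.83 p [ 0.441  -0.3558  0.256 ] rpy deg [1.799e+02 1.000e-01 9.370e+01] F [ 0.6 -0.3  1. ] w 0.0601 ff 0.0 q [-0.81  0.41  1.4  -0.    1.33 -0.88]
stub [ 0.4359 -0.3592] lid 435.8 -359.2 100 45 yaw 4.4
delta [-0.06, -0.15, 3.05] [0.03, 0.04, -0.14]
```

```bash
python3 -m creep '[[-0.06,-0.12,1,0,0,0,0.4],[-0.06,-0.12,2,0,0,-0.1,0.4],[-0.06,-0.12,3,0,0,-0.1,0.4],[-0.06,-0.12,3,0,0,-0.1,0.4],[-0.06,-0.12,3,0,0,-0.1,-1],[-0.06,-0.12,3,0,0,-0.1,-1],[-0.06,-0.12,3,0,0,-0.1,-1],[-0.06,-0.12,3,0,0,-0.1,-1],[-0.06,-0.12,3,0,0,-0.1,-1],[-0.06,-0.12,3,0,0,-0.1,-1],[-0.06,-0.12,3,0,0,-0.1,-1],[-0.06,-0.12,2.2,0,0,-0.1,-1],[-0.06,-0.12,1.4,0,0,-0.1,-1],[-0.06,-0.12,0.6,0,0,-0.1,-1],[-0.06,-0.12,-0.2,0,0,-0.1,-1],[-0.06,-0.12,-1,0,0,-0.1,-1],[-0.06,-0.12,-1.8,0,0,-0.1,-1],[-0.06,-0.12,-2.6,0,0,-0.1,-1],[-0.06,-0.12,-2.6,0,0,-0.1,-1]]'
python3 -c "
from h import *
st();p=place(-.19);print(p)
to(p[0]-.09,p[1],.35,85.2)"
```

```text
time: 20.47
ee_pos: [0.4368, -0.359, 0.3668]
orientation: [3.133, 0.011, 1.644]
wrist_force: [-0.6, -0.4, -1.4]
grip_width: 0.0172
finger_force: 59.7
t 20.47 p [ 0.4368 -0.359   0.3668] rpy deg [179.5   0.6  94.2] F [-0.6 -0.4 -1.4] w 0.0172 ff 59.7 q [-0.82  0.35  1.19 -0.    1.58 -0.9 ]
[ 0.55280121 -0.27783364]
delta [1.98, 0.79, 0.4] [0.11, 0.12, 1.8]
```

```bash
python3 -m creep '[[0.7,0.3,0.1,0,0,0.7,-1],[1.4,0.6,0.2,0,0,1.4,-1],[1.98,0.79,0.3,0,0,1.8,-1],[1.98,0.79,0.3,0,0,1.8,-1],[1.98,0.79,0.3,0,0,1.8,-1],[1.98,0.79,0.3,0,0,1.8,-1]]'
python3 -c "
from h import *
collars()
p=place(-.19);to(p[0],p[1]+.004,.335,85.2)"
```

```text
time: 20.97
ee_pos: [0.4613, -0.2769, 0.3467]
orientation: [3.141, 0.001, 1.488]
wrist_force: [0.1, -0.7, -1.9]
grip_width: 0.0173
finger_force: 59.6
t 20.97 p [ 0.4613 -0.2769  0.3467] rpy deg [1.80e+02 1.00e-01 8.52e+01] F [ 0.1 -0.7 -1.9] w 0.0173 ff 59.6 q [-0.68  0.31  1.3  -0.    1.52 -0.6 ]
389 [ 0.5559 -0.1671  0.2601] [0.018 0.01  0.05 ]
522 [ 0.5709 -0.2     0.2286] [0.053 0.013 0.069]
299 [ 0.5522 -0.2541  0.2674] [0.026 0.006 0.015]
296 [ 0.5496 -0.2875  0.2751] [0.027 0.007 0.016]
1556 [ 0.5468 -0.3149  0.2812] [0.028 0.027 0.019]
delta [0.28, 2.27, 0.29] [0.0, 0.01, -0.0]
```

```bash
python3 -m creep '[[0.05,0.4,0.45,0,0,0,-1],[0.1,0.8,0.45,0,0,0,-1],[0.15,1.2,0.45,0,0,0,-1],[0.2,1.6,0.45,0,0,0,-1],[0.24,2,0.45,0,0,0,-1],[0.25,2.24,0.45,0,0,0,-1],[0.25,2.24,0.45,0,0,0,-1],[0.25,2.24,0.45,0,0,0,-1],[0.25,2.24,0.6,0,0,0,-1],[0.25,2.24,0.8,0,0,0,-1]]'
python3 -c "
from h import *
st();report();collars();p=place(-.19);to(p[0],p[1],.263,85.2)"
```

```text
time: 21.85
ee_pos: [0.5511, -0.2748, 0.3146]
orientation: [3.14, 0.001, 1.486]
wrist_force: [-0.2, 0.3, -1.4]
grip_width: 0.0173
finger_force: 59.7
t 21.85 p [ 0.5511 -0.2748  0.3146] rpy deg [1.799e+02 1.000e-01 8.510e+01] F [-0.2  0.3 -1.4] w 0.0173 ff 59.7 q [-0.59  0.48  1.14 -0.    1.53 -0.5 ]
scene stubs [[0.538, 0.0], [0.542, 0.033]]
 ends [ 0.561 -0.315  0.28 ] [0.594 0.141 0.173] tilt -0.232
side stubs [[0.531, -0.167], [0.538, 0.02]]
t 21.95 p [ 0.5504 -0.2741  0.3126] rpy deg [-1.798e+02 -1.000e-01  8.520e+01] F [-0.6  0.4 -2.5] w 0.0172 ff 59.6 q [-0.59  0.48  1.14 -0.    1.53 -0.5 ]
45 [ 0.574  -0.1699  0.2421] [0.002 0.006 0.011]
637 [ 0.5579 -0.1997  0.2284] [0.027 0.014 0.068]
360 [ 0.5534 -0.2616  0.2468] [0.026 0.021 0.056]
742 [ 0.5458 -0.3192  0.2846] [0.024 0.017 0.012]
delta [-0.09, 0.06, 1.26] [-0.02, -0.01, -0.01]
```

```bash
python3 -m creep '[[0,0.03,0.12,0,0,0,-1],[0,0.05,0.24,0,0,0,-1],[-0.02,0.05,0.36,0,0,0,-1],[-0.04,0.05,0.48,0,0,0,-1],[-0.06,0.05,0.6,0,0,0,-1],[-0.08,0.05,0.72,0,0,0,-1],[-0.09,0.05,0.84,0,0,0,-1],[-0.09,0.05,0.96,0,0,0,-1],[-0.09,0.05,1.08,0,0,0,-1],[-0.09,0.05,1.2,0,0,0,-1],[-0.09,0.05,1.24,0,0,0,-1],[-0.09,0.05,1.24,0,0,0,-1],[-0.09,0.05,1.24,0,0,0,-1]]'
python3 -c "
from h import *
st();A,B=report();save('s4',np.hstack([A[100:300,60:360],B[40:240,150:450]]))"
```

```text
time: 23.08
ee_pos: [0.5531, -0.2778, 0.2646]
orientation: [-3.141, -0.0, 1.487]
wrist_force: [-1.0, -0.5, 0.9]
grip_width: 0.0171
finger_force: 59.9
t 23.08 p [ 0.5531 -0.2778  0.2646] rpy deg [-180.    -0.    85.2] F [-1.  -0.5  0.9] w 0.0171 ff 59.9 q [-0.59  0.51  1.22 -0.    1.41 -0.51]
scene stubs [[0.537, -0.253]]
side stubs [[0.525, -0.267], [0.53, -0.177], [0.538, 0.031], [0.543, 0.105]]
```

View pics/s4.png

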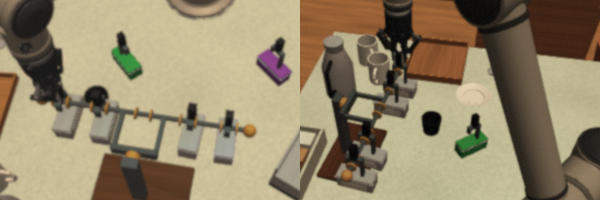

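All four tins are on the bar, the fourth still gripped and the bar nearly level. I'll release it and rise.

```bash
python3 -m creep '[[0,0,0.06,0,0,0,-1],[0,0,0.06,0,0,0,-1],[0,0,0.06,0,0,0,0],[0,0,0.06,0,0,0,0],[0,0,0.06,0,0,0,0],[0,0,0.06,0,0,0,0],[0,0,0.06,0,0,0,0],[0,0,-0.3,0,0,0,0],[0,0,-1,0,0,0,0],[0,0,-1.8,0,0,0,0],[0,0,-2.6,0,0,0,0],[0,0,-2.9,0,0,0,0],[0,0,-2.9,0,0,0,0]]'
python3 -c "
from h import *
report();to(.46,.355,.38,60);to(.46,.355,.3,60)"
```

```text
time: 24.27
ee_pos: [0.554, -0.2783, 0.3849]
orientation: [3.135, 0.004, 1.487]
wrist_force: [-0.9, -0.4, -0.3]
grip_width: 0.0426
finger_force: 0.0
scene stubs [[0.539, -0.254]]
 ends [ 0.552 -0.321  0.229] [0.594 0.146 0.228] tilt -0.003
side stubs [[0.525, -0.267], [0.53, -0.179], [0.539, 0.032], [0.543, 0.105]]
 ends [ 0.543 -0.312  0.229] [0.589 0.111 0.226] tilt -0.008
delta [15.57, -3.65, 0.0] [-0.0, -0.0, 5.04]
delta [15.57, -3.65, 2.0] [-0.0, -0.0, 5.04]
```

```bash
python3 -m creep '[[15.57,-3.65,0,0,0,1,0.4],[15.57,-3.65,0,0,0,2,0.4],[15.57,-3.65,0,0,0,3,0.4],[15.57,-3.65,0,0,0,4,0.4],[15.57,-3.65,0,0,0,5,0.4],[15.57,-3.65,0,0,0,5,0.4],[15.57,-3.65,0,0,0,5,0.4],[15.57,-3.65,0,0,0,5,0.4],[15.57,-3.65,0,0,0,5,0.4],[15.57,-3.65,0,0,0,5,0.4],[15.57,-3.65,0,0,0,5,0.4],[15.57,-3.65,0,0,0,5,0.4],[15.57,-3.65,0,0,0,5,0.4],[15.57,-3.65,0,0,0,5,0.4],[15.57,-3.65,0,0,0,5,0.4],[15.57,-3.65,0,0,0,5,0.4],[15.57,-3.65,1,0,0,5,0.4],[15.57,-3.65,2,0,0,5,0.4],[15.57,-3.65,2,0,0,5,0.4],[15.57,-3.65,2,0,0,5,0.4]]'
python3 - <<'E'
from h import *
st(); I,W=cloud("wrist"); save("w5",I); np.savez("w5.npz",I=I,W=W)
E
```

```text
time: 26.03
ee_pos: [0.4588, 0.3539, 0.2981]
orientation: [-3.138, 0.007, 1.05]
wrist_force: [0.6, 1.0, 1.8]
grip_width: 0.0601
finger_force: 0.0
t 26.03 p [0.4588 0.3539 0.2981] rpy deg [-179.8    0.4   60.2] F [0.6 1.  1.8] w 0.0601 ff 0.0 q [ 0.52  0.42  1.28 -0.    1.45  1.05]
```

View pics/w5.png

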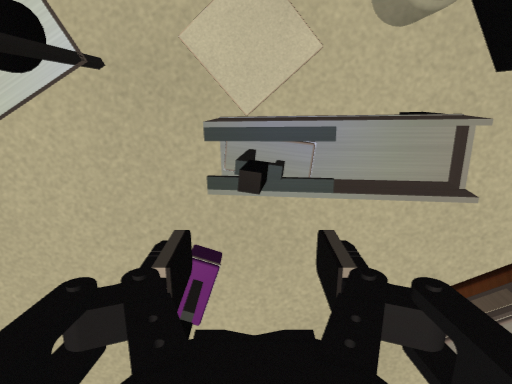

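The chute spans rows 120–195, with the lips ending at column 335. Tin5's grip is at (255,175) and its lid's upper edge is near column 313.

```bash
python3 - <<'E'
from h import *
c=np.load("w5.npz");W=c["W"];I=c["I"].astype(int)
# floor plane from region cols 350-440, rows 140-178
F=W[140:176,350:440].reshape(-1,3);F=F[np.isfinite(F[:,2])]
m=F.mean(0);n=np.linalg.svd(F-m)[2][2];n*=np.sign(n[2]);print("floor n",n,"slope",np.arccos(n[2]),"yaw",np.degrees(np.arctan2(-n[1],-n[0])))
# wall edge dir: outer edges
z=W[...,2]
ya=np.arctan2(-n[1],-n[0])
def dist(P):return (P-m)@n
D=dist(W)
edge=(D>.055)&(D<.065)&(abs(W[...,0]-.57)<.14)&(abs(W[...,1]-.3)<.15)
for p in cps(W,edge,80):
    l=cv2.fitLine(p[:,:2].astype(np.float32),cv2.DIST_HUBER,0,.001,.001).ravel();print("wall",len(p),l.round(4),np.degrees(np.arctan2(l[1],l[0])).round(1),p.min(0).round(3),p.max(0).round(3))
u=np.array([np.cos(ya),np.sin(ya),0]);u-=n*(u@n);u/=np.linalg.norm(u);v=np.cross(n,u)
Q=np.stack([(W-m)@u,(W-m)@v,D],-1)
np.savez("ch.npz",m=m,n=n,u=u,v=v)
def bb(nm,k,a=0):
    p=Q[k]; print(nm,len(p),"min",p.min(0).round(4),"max",p.max(0).round(4)); return p
near=(abs(Q[...,1])<.06)&(Q[...,0]>-.2)&(Q[...,0]<.2)
bb("lips/walls 50-64",near&(D>.05)&(D<.065))
k=near&(D>.142)&(D<.165); p=bb("stubtop",k); print(cv2.minAreaRect((p[:,:2]*1000).astype(np.float32)))
k=near&(D>.040)&(D<.049); p=bb("lid",k); print(cv2.minAreaRect((p[:,:2]*1000).astype(np.float32)))
k=near&(D>.112)&(D<.14); bb("stubsides",k)
E
```

```text
floor n [-0.15225715  0.0816987   0.98495842] slope 0.1736631423824711 yaw -28.21728185347089
wall 3615 [ 0.8984 -0.4392  0.5345  0.3535] -26.1 [0.43  0.283 0.071] [0.671 0.418 0.124]
wall 2374 [ 0.8589 -0.5122  0.5251  0.2816] -30.8 [0.43  0.216 0.082] [0.635 0.331 0.123]
lips/walls 50-64 6630 min [-0.2    -0.0341  0.0501] max [0.0677 0.0499 0.0648]
stubtop 574 min [-0.1548 -0.0015  0.142 ] max [-0.1348  0.0187  0.1535]
((-144.78106689453125, 8.635538101196289), (18.56456184387207, 18.127946853637695), 82.31417083740234)
lid 2672 min [-0.1988 -0.0282  0.04  ] max [0.0674 0.05   0.049 ]
((-65.71502685546875, 10.906051635742188), (76.67023468017578, 266.6929016113281), 89.63038635253906)
stubsides 222 min [-0.1522 -0.0017  0.112 ] max [-0.1347  0.0187  0.1399]
```

```bash
cat >> h.py <<'E'
def chto(a,b,h,th):
    c=np.load("ch.npz");m,n,u,v=c["m"],c["n"],c["u"],c["v"]; t=np.radians(th)
    y=u*np.cos(t)+v*np.sin(t); z=-n; R1=R.from_matrix(np.stack([np.cross(y,z),y,z],1))
    s=r.get_state();R0=R.from_euler('xyz',s["orientation"])
    print("delta",(R0.inv().apply(m+a*u+b*v+h*n-s["ee_pos"])/.04).round(2).tolist(),((R0.inv()*R1).as_rotvec(degrees=True)/5).round(2).tolist())
E
python3 - <<'E'
from h import *
c=np.load("ch.npz");m,n,u,v=c["m"],c["n"],c["u"],c["v"];W=np.load("w5.npz")["W"]
Q=np.stack([(W-m)@u,(W-m)@v,(W-m)@n],-1)
for px in((332,133),(330,185),(209,133),(211,183),(312,160),(460,160),(470,160),(310,146),(316,146)): print(px,Q[px[1],px[0]].round(3))
chto(-.1448,.0086,.19,-7.7)
chto(-.1448,.0086,.135,-7.7)
E
```

```text
(332, 133) [-0.076  0.036  0.06 ]
(330, 185) [-0.076 -0.018  0.06 ]
(209, 133) [-0.206  0.037  0.059]
(211, 183) [-0.208 -0.019  0.059]
(312, 160) [-0.095  0.005  0.042]
(460, 160) [0.061 0.002 0.022]
(470, 160) [ 0.115 -0.017 -0.074]
(310, 146) [-0.098  0.021  0.046]
(316, 146) [-0.091  0.014  0.001]
delta [0.01, -0.33, 2.16] [-1.99, 0.17, 1.22]
delta [0.02, -0.09, 3.52] [-1.99, 0.17, 1.22]
```

```bash
python3 -m creep '[[0,-0.33,1,-1,0.1,0.6,0.4],[0,-0.33,2,-1.99,0.17,1.22,0.4],[0,-0.33,2.16,-1.99,0.17,1.22,0.4],[0.01,-0.25,2.6,-1.99,0.17,1.22,0.4],[0.01,-0.15,3.1,-1.99,0.17,1.22,0.4],[0.02,-0.09,3.5,-1.99,0.17,1.22,0.4],[0.02,-0.09,3.5,-1.99,0.17,1.22,0.4],[0.02,-0.09,3.5,-1.99,0.17,1.22,-1],[0.02,-0.09,3.5,-1.99,0.17,1.22,-1],[0.02,-0.09,3.5,-1.99,0.17,1.22,-1],[0.02,-0.09,3.5,-1.99,0.17,1.22,-1],[0.02,-0.09,3.5,-1.99,0.17,1.22,-1],[0.02,-0.09,3.5,-1.99,0.17,1.22,-1],[0.02,-0.09,3.5,-1.99,0.17,1.22,-1]]'
python3 - <<'E'
from h import *
st();s=r.get_state();c=np.load("ch.npz");d=s["ee_pos"]-c["m"];print("Q",(d@c["u"]).round(4),(d@c["v"]).round(4),(d@c["n"]).round(4))
chto(-.002,.0086,.136,0)
chto(-.002,.0086,.206,0)
E
```

```text
time: 27.25
ee_pos: [0.4583, 0.3579, 0.1629]
orientation: [2.967, -0.028, 0.946]
wrist_force: [0.6, -1.4, 6.2]
grip_width: 0.0174
finger_force: 59.6
t 27.25 p [0.4583 0.3579 0.1629] rpy deg [170.   -1.6  54.2] F [ 0.6 -1.4  6.2] w 0.0174 ff 59.6 q [ 0.61  0.49  1.55 -0.18  1.02  1.33]
Q -0.1439 0.01 0.1373
delta [0.44, 3.52, 0.04] [0.03, -0.05, -1.54]
delta [0.45, 3.53, -1.71] [0.03, -0.05, -1.54]
```

Gripped. I'll push up the chute while straightening.

```bash
python3 -m creep '[[0.03,0.25,0,0,0,-0.3,-1],[0.06,0.5,0,0,0,-0.7,-1],[0.1,0.8,0,0,0,-1.1,-1],[0.14,1.1,0,0,0,-1.5,-1],[0.18,1.4,0,0,0,-1.54,-1],[0.22,1.7,0,0,0,-1.54,-1],[0.26,2,0,0,0,-1.54,-1],[0.3,2.3,0,0,0,-1.54,-1],[0.34,2.6,0,0,0,-1.54,-1],[0.38,2.9,0,0,0,-1.54,-1],[0.41,3.2,0,0,0,-1.54,-1],[0.44,3.5,0,0,0,-1.54,-1],[0.44,3.52,0,0,0,-1.54,-1],[0.44,3.52,0,0,0,-1.54,-1]]'
python3 - <<'E'
from h import *
st();I,W=cloud("wrist"); save("w6",I)
s=r.get_state();c=np.load("ch.npz");d=s["ee_pos"]-c["m"];print("Q",(d@c["u"]).round(4),(d@c["v"]).round(4),(d@c["n"]).round(4))
chto(-.002,.0086,.236,0)
E
```

```text
time: 28.42
ee_pos: [0.5812, 0.2901, 0.1874]
orientation: [2.964, -0.004, 1.078]
wrist_force: [-0.4, 0.6, 8.3]
grip_width: 0.0171
finger_force: 61.6
t 28.42 p [0.5812 0.2901 0.1874] rpy deg [169.8  -0.2  61.8] F [-0.4  0.6  8.3] w 0.0171 ff 61.6 q [ 0.41  0.57  1.34 -0.15  1.12  0.96]
Q -0.0014 0.0084 0.1373
delta [0.02, -0.0, -2.47] [0.05, -0.04, -0.01]
```

View pics/w6.png

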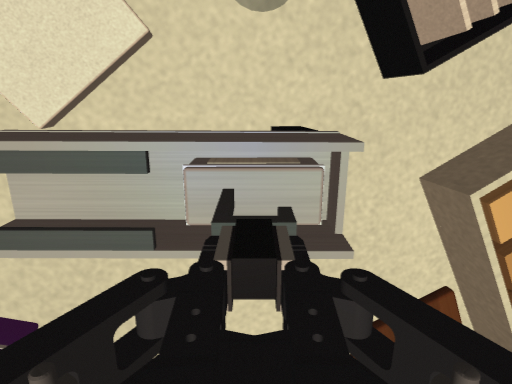

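Tin5 (columns 183–325) is clear of the lips (end at column 155) and of the end wall (column 332), so I'll lift it.

```bash
python3 -m creep '[[0,0,-0.5,0,0,0,-1],[0,0,-1,0,0,0,-1],[0,0,-1.6,0,0,0,-1],[0,0,-2.2,0,0,0,-1],[0,0,-2.9,0,0,0,-1],[0,0,-3.6,0,0,0,-1],[0,0,-3.9,0,0,0,-1],[0,0,-3.9,0,0,0,-1]]'
python3 -c "
from h import *
st();to(.44,.25,.36,75);to(.465,-.0885,.34,85.2)"
```

```text
time: 29.13
ee_pos: [0.5564, 0.303, 0.3424]
orientation: [2.964, -0.005, 1.079]
wrist_force: [0.4, 0.6, -2.3]
grip_width: 0.0167
finger_force: 60.2
t 29.13 p [0.5564 0.303  0.3424] rpy deg [169.8  -0.3  61.8] F [ 0.4  0.6 -2.3] w 0.0167 ff 60.2 q [ 0.44  0.45  1.12 -0.14  1.46  0.94]
delta [-2.54, -1.83, -0.79] [2.04, 0.18, -2.64]
delta [-9.71, 2.57, 0.47] [2.02, 0.36, -4.67]
```

```bash
python3 -m creep '[[-0.8,-0.6,-0.3,0.7,0.1,-0.9,-1],[-1.6,-1.2,-0.6,1.4,0.15,-1.8,-1],[-2.54,-1.83,-0.79,2.04,0.18,-2.64,-1],[-2.54,-1.83,-0.79,2.04,0.18,-2.64,-1],[-3.3,-1.4,-0.6,2.04,0.2,-2.9,-1],[-4.1,-0.9,-0.5,2.04,0.25,-3.2,-1],[-4.9,-0.4,-0.3,2.04,0.25,-3.5,-1],[-5.7,0.1,-0.15,2.03,0.3,-3.7,-1],[-6.5,0.6,0,2.03,0.3,-3.9,-1],[-7.3,1.1,0.1,2.03,0.3,-4.1,-1],[-8.1,1.6,0.2,2.03,0.33,-4.3,-1],[-8.9,2.1,0.35,2.02,0.35,-4.5,-1],[-9.71,2.57,0.47,2.02,0.36,-4.67,-1],[-9.71,2.57,0.47,2.02,0.36,-4.67,-1],[-9.71,2.57,0.47,2.02,0.36,-4.67,-1],[-9.71,2.57,0.47,2.02,0.36,-4.67,-1]]'
python3 - <<'E'
from h import *
collars();I,W=cloud("wrist");save("w7",I);np.savez("w7.npz",I=I,W=W)
p=place(0);print(p);to(p[0],p[1],.29,85.2)
E
```

```text
time: 30.47
ee_pos: [0.4639, -0.089, 0.3367]
orientation: [-3.134, 0.002, 1.485]
wrist_force: [-0.1, 0.9, -2.2]
grip_width: 0.017
finger_force: 60.3
t 30.47 p [ 0.4639 -0.089   0.3367] rpy deg [-1.796e+02  1.000e-01  8.510e+01] F [-0.1  0.9 -2.2] w 0.017 ff 60.3 q [-0.35  0.19  1.49 -0.    1.47 -0.26]
292 [ 0.589  -0.0037  0.2032] [0.054 0.01  0.063]
311 [ 0.5698 -0.0718  0.2205] [0.028 0.007 0.028]
362 [ 0.5665 -0.1064  0.2212] [0.028 0.009 0.027]
280 [ 0.5726 -0.1888  0.2033] [0.051 0.042 0.065]
[ 0.5687 -0.0885]
delta [0.21, 2.61, 1.17] [-0.07, 0.02, 0.01]
```

View pics/w7.png

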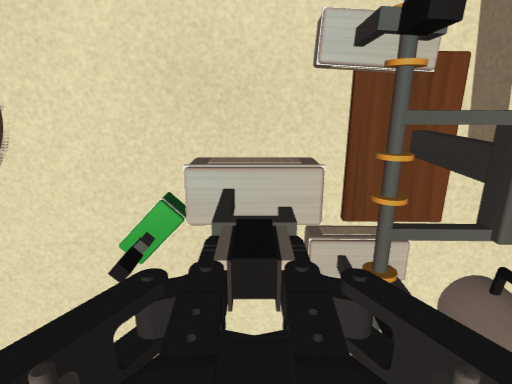

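Tin5 hangs straight in the grip, and the middle place lies between the collars at (394,157) and (389,200). I'll insert, lower and release.

```bash
python3 -m creep '[[0,0,0.6,0,0,0,-1],[0,0.2,1.15,0,0,0,-1],[0.05,0.6,1.15,0,0,0,-1],[0.1,1,1.15,0,0,0,-1],[0.15,1.4,1.15,0,0,0,-1],[0.18,1.8,1.15,0,0,0,-1],[0.2,2.2,1.15,0,0,0,-1],[0.2,2.6,1.15,0,0,0,-1],[0.2,2.6,1.15,0,0,0,-1],[0.2,2.6,1.3,0,0,0,-1],[0.2,2.6,1.5,0,0,0,-1],[0.2,2.6,1.7,0,0,0,-1],[0.2,2.6,1.84,0,0,0,-1],[0.2,2.6,1.86,0,0,0,-1],[0.2,2.6,1.86,0,0,0,-1]]'
python3 -c "
from h import *
st();report()"
```

```text
time: 31.82
ee_pos: [0.5673, -0.0896, 0.2634]
orientation: [-3.136, 0.002, 1.487]
wrist_force: [-3.0, 1.5, 1.8]
grip_width: 0.0172
finger_force: 61.3
t 31.82 p [ 0.5673 -0.0896  0.2634] rpy deg [-1.797e+02  1.000e-01  8.520e+01] F [-3.   1.5  1.8] w 0.0172 ff 61.3 q [-0.29  0.43  1.36 -0.    1.36 -0.2 ]
scene stubs [[0.538, -0.253]]
 ends [ 0.552 -0.322  0.227] [0.595 0.146 0.227] tilt 0.0
side stubs [[0.526, -0.268], [0.53, -0.178], [0.532, -0.084], [0.539, 0.033], [0.542, 0.104]]
 ends [ 0.542 -0.309  0.228] [0.589 0.112 0.226] tilt -0.004
```

```bash
python3 -m creep '[[0,0,0,0,0,0,0],[0,0,0,0,0,0,0],[0,0,0,0,0,0,0],[0,0,0,0,0,0,0],[0,0,0,0,0,0,0],[0,0,-0.3,0,0,0,0],[0,0,-1,0,0,0,0],[0,0,-1.8,0,0,0,0],[0,0,-2.6,0,0,0,0],[0,-0.6,-3,0,0,0,0],[0,-1.5,-3,0,0,0,0],[0,-2.4,-3,0,0,0,0],[0,-3,-3,0,0,0,0],[0,-3,-3,0,0,0,0],[0,-3,-3,0,0,0,0],[0,-3,-3,0,0,0,0],[0,-3,-3,0,0,0,0],[0,-3,-3,0,0,0,0]]'
python3 -c "
from h import *
A,B=report();save('s9',np.hstack([cv2.resize(A[100:300,60:330],(405,300)),cv2.resize(B[40:240,150:410],(390,300))]))"
```

```text
time: 33.42
ee_pos: [0.45, -0.0797, 0.3831]
orientation: [-3.136, 0.002, 1.487]
wrist_force: [-1.3, -0.1, 0.4]
grip_width: 0.0427
finger_force: 0.0
scene stubs [[0.538, -0.254]]
 ends [ 0.552 -0.321  0.228] [0.595 0.146 0.227] tilt -0.001
side stubs [[0.525, -0.266], [0.53, -0.179], [0.533, -0.078], [0.538, 0.032], [0.543, 0.105]]
```

View pics/s9.png

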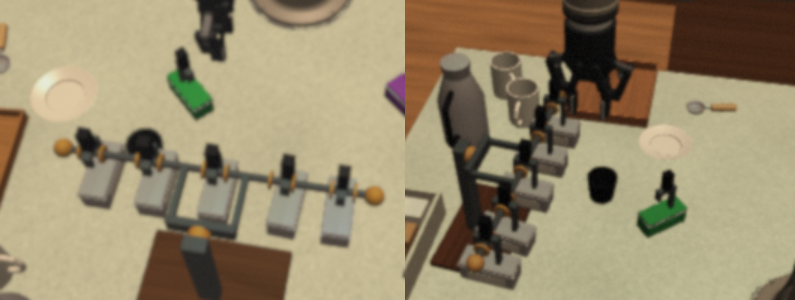

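All five tins hang on the bar, it is level, and the cup stands untouched. I'll let it settle and hand in.

```bash
python3 -m creep '[[0,0,0,0,0,0,0],[0,0,0,0,0,0,0],[0,0,0,0,0,0,0],[0,0,0,0,0,0,0],[0,0,0,0,0,0,0],[0,0,0,0,0,0,0],[0,0,0,0,0,0,0],[0,0,0,0,0,0,0],[0,0,0,0,0,0,0],[0,0,0,0,0,0,0],[0,0,0,0,0,0,0],[0,0,0,0,0,0,0],[0,0,0,0,0,0,0],[0,0,0,0,0,0,0],[0,0,0,0,0,0,0],[0,0,0,0,0,0,0]]' >/dev/null
python3 -c "
from h import *
report();print(r.finish_job())"
```

```text
scene stubs [[0.539, -0.254]]
 ends [ 0.552 -0.321  0.228] [0.595 0.146 0.227] tilt -0.002
side stubs [[0.524, -0.268], [0.53, -0.179], [0.533, -0.08], [0.538, 0.031], [0.543, 0.104]]
the job is handed in; nothing more can be done
None
```

All five tins, including the one freed from the chute, hang on the bar; it measured level (tilt −0.002 rad), the cup still stood clear of the bar in the last picture, and the job was handed in at about 35 s, with no verdict returned.

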